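# Sweep the loose nuts off the work board into the pan

### The arm

A 6-joint arm with a two-finger parallel gripper is mounted at the origin on the work surface. World frame = base frame: x ahead of the robot, y to its left, z up, the work surface at z = 0. Lengths are in mm, angles in rad, forces in N, time in s.
With the tool pointing down it reaches from about 400 to 925 mm from the base axis. Payload 12.5 kg.
Tool frame: the origin (TCP) lies midway between the tips of the shut fingers; the grasp point (between the pads) lies 19 mm behind it; z points along the fingers, y is the line along which they close (so a half turn about z gives the same grasp; the last joint's range is limited). The gripper opens to 95 mm and grips with 3 to 60 N. Pads are 20 mm wide; open, the fingers measure 119 mm over their backs; the gripper's body (75 mm by 180 mm) begins 59 mm behind the grasp point.
Start: joints at [-1.264, 0.491, 1.559, -0, 1.092, -0.106], TCP at [250.759, -572.509, 214.661] pointing down, gripper open.
Joint ranges: [-3.1, 3.1], [-0.84, 2.19], [0.05, 2.79], [-1.13, 4.28], [0.06, 2.93], [-2.69, 2.69]. Speed limits (rad/s): [2.22, 2.22, 2.79, 3.14, 3.14, 3.14].

### API

Orientations are given as [roll, pitch, yaw] about the fixed x, y, z axes, in that order (R = Rz(yaw) Ry(pitch) Rx(roll)).
In Python, from cell import env gives the robot as it stands.
- The arm moves only by the tool arm_command, never from a script. Its argument "targets" is a list of rows, each a list of 5 numbers: the shift along the tool's x, y, z in mm, then the turn about the tool's z in degrees, then the opening, from 0 (shut) to 1 (fully open). In form: [[tx, ty, tz, roll, fingers], ...]. A call has 1 to 5 rows; each row is the pose to reach, as a shift and turn from the pose commanded when the call began, along the tool's axes at that moment; what a row does not reach only later rows make up. A row lasts 1/10 s, in which the tool goes at most 50 mm and 8.59 degrees, less where a joint would pass 70% of its speed; a pose out of reach is approached as far as the arm can. A call with a gripper value outside its range is refused whole. The fingers move at their own pace and stop on an object; the grip force is fixed at half the most. Time passes only in rows, so rows that repeat a pose let the fingers close. It gives the time, the measured TCP pose, the force, the opening and the grip force at its end, in the units of the state.
- env.state(): the state, without advancing time (a new reading comes with each control period).
- env.read_camera(name): name is "scene" or "top" or "wrist"; returns a dict with "frame" (400x640x3 uint8, red, green, blue), "vertical_fov" (degrees; the focal length in pixels is half the picture's height over the tangent of half this angle, whatever the lens; pixels are square), "cx", "cy" (the principal point, pixels), "k1" (the pictures are not rectified: a ray, as slopes to the right and down, at radius r is drawn at 1 + k1 r^2 times it, then the intrinsics apply), "world_from_camera" (4x4, takes a point from camera to world coordinates); the wrist camera has in their place "hand_eye" (4x4, takes a point from camera to tool coordinates, whose origin is the TCP and whose axes are the flange's). Camera axes: x right, y down, z forward; pixel columns grow to the right and rows downward; lengths in mm; the calibration is good to about 2 mm. A picture is of the moment at which its call begins: read the wrist's pose just before it. There is no depth.
- env.job_done(): hands the job in; it is judged then, once.
The state is a dict: "t": time; "joints": joint angles; "qvel": joint speeds; "tau": joint torques, N m; "eef_pos": TCP position; "tcp_rot": TCP orientation; "ft_force": force on the tool from outside, world axes, zero at the start; "moment": the same for the moment, N m; "opening": opening from 0.0 (shut) to 1.0 (fully open); "grip_force": force on a finger pad.
Only numpy, scipy, OpenCV 4.12 (cv2) and the standard library are available. Lean on these libraries where they do the work, as an engineer would, in place of code of your own. Each camera call takes 0.05 s, during which the arm holds its last target. There are 200 camera calls.

### The job

Sweep the four loose hex nuts along the plywood work board and off its edge into the shallow metal pan that lies against it, so that all four end up inside the pan. Only push them with the fingers, gently: do not pinch or lift them. Leave the bearing, the socket and the upright bolt on the board as they stand, and do not shift the pan or anything else on the bench.

Things in the scene. Friction and masses are not known exactly. Their poses are not given: they have to be found in the camera images.
- board: Plywood work board screwed flat to the bench: 300 mm along its x, 360 mm along its y, 36 mm thick, a plain slab with no rim. Origin at the centre of its underside, on the bench; z up. Its top is 36 mm above the origin; its two short (300 mm) edges are at y = +180 and -180 mm.
- pan: Shallow open sheet-metal pan, loose on the bench (0.55 kg), along one short edge of the board (at +y or -y, it varies), square with it, 4 mm gap: 280 mm along its x, 160 mm along its y, 24 mm high, so its rim is 12 mm lower than the board's top. Walls and floor 3 mm. Origin at the centre of its underside, level with the middle of the edge; axes parallel to the board's.
- nut1: Loose steel hex nut (M20) lying flat somewhere on the board: 30 mm across the flats, 34.6 mm across the corners, 16 mm thick, about 65 g. Origin at its centre, 8 mm above the board while it lies flat; z along its bore, x square to one of its six flats.
- nut2: Loose steel hex nut (M20) lying flat somewhere on the board: 30 mm across the flats, 34.6 mm across the corners, 16 mm thick, about 65 g. Origin at its centre, 8 mm above the board while it lies flat; z along its bore, x square to one of its six flats.
- nut3: Loose steel hex nut (M20) lying flat somewhere on the board: 30 mm across the flats, 34.6 mm across the corners, 16 mm thick, about 65 g. Origin at its centre, 8 mm above the board while it lies flat; z along its bore, x square to one of its six flats.
- nut4: Loose steel hex nut (M20) lying flat somewhere on the board: 30 mm across the flats, 34.6 mm across the corners, 16 mm thick, about 65 g. Origin at its centre, 8 mm above the board while it lies flat; z along its bore, x square to one of its six flats.
- bearing: Ball bearing lying flat on the board: a steel ring of 47 mm outside diameter, 14 mm thick, 20 mm bore. Origin at the centre of its underside. Stays where it is.
- socket: Impact-wrench socket standing on the board: dark steel cylinder 30 mm in diameter, 32 mm tall. Origin at the centre of its underside. Stays where it is.
- bolt: Hex bolt standing on its head on the board, threaded shank up: head 24 mm across the flats (28 mm across the corners) and 10 mm thick, shank 16 mm in diameter, 36 mm tall in all. Origin at the centre of its underside. Stays where it is.
- case: Closed flat metal drill case lying on the bench on the other side of the board from the pan: 200 x 140 mm, 34 mm high, a bystander. Origin at the centre of its underside.
- can_a: White spray can standing on the bench, right of the work (-y): 65 mm in diameter, 192 mm tall, a bystander. Origin at the centre of its underside.
- can_b: Second spray can, same size, near the first, a bystander. Origin at the centre of its underside.
- bottle: Plastic bottle standing on the bench, right of the work: 62 mm in diameter, 190 mm tall, a bystander. Origin at the centre of its underside.
- hammer: Hammer lying on the bench left of the work (+y), handle to the robot, 260 mm long, under 40 mm high, a bystander. Origin under the middle of its length.

How it is judged (in metres and radians):
At the end, for the whole second after the job is handed in: All four nuts at rest, centres inside the pan's walls (within 137 mm along its x, 77 mm along its y of its middle) and under 36 mm above its underside; bearing, socket, bolt, pan and bench things within 20 mm of where they started; upright things still upright (0.2 rad) (x of nut1 in the frame of pan between -0.137 and 0.137 m and y of nut1 in the frame of pan between -0.077 and 0.077 m and z of each of nut1, nut2, nut3, nut4 in the frame of pan below 0.036 m and linear speed of each of nut1, nut2, nut3, nut4 below 0.02 m/s and x of nut2 in the frame of pan between -0.137 and 0.137 m and y of nut2 in the frame of pan between -0.077 and 0.077 m and x of nut3 in the frame of pan between -0.137 and 0.137 m and y of nut3 in the frame of pan between -0.077 and 0.077 m and x of nut4 in the frame of pan between -0.137 and 0.137 m and y of nut4 in the frame of pan between -0.077 and 0.077 m and distance of each of bearing, socket, bolt, case, can_a, can_b, bottle, hammer, pan from where it was at the start of the episode below 0.02 m and angle between each of bearing, socket, bolt, can_a, can_b, bottle's own z axis and vertical below 0.2 rad); the robot touches nothing.
It fails at once if a nut is lifted (its centre rises more than 40 mm above the top of the board) (height (world z) of any of nut1, nut2, nut3, nut4 above 0.076 m).
It fails at once if a nut is pinched or pressed hard (the fingers bear on it with more than 18 N) (contact force between the fingers and nut1 above 18 N or contact force between the fingers and nut2 above 18 N or contact force between the fingers and nut3 above 18 N or contact force between the fingers and nut4 above 18 N).
It fails at once if the bearing, socket or bolt is shifted more than 20 mm or tipped (distance of any of bearing, socket, bolt from where it was at the start of the episode above 0.02 m or angle between any of bearing, socket, bolt's own z axis and vertical above 0.2 rad).
It fails at once if the pan or a thing on the bench is shifted more than 20 mm (distance of any of pan, case, can_a, can_b, bottle, hammer from where it was at the start of the episode above 0.02 m).
It also fails if it takes over 72 s, if anything falls off the work surface, if the arm or the gripper's body presses on something with over 40 N, if the wrist force passes 120 N, or if a joint passes its speed limit or range.

## Working session

There is one attempt and no reset: what is moved stays moved. The work goes in short steps, Python scripts to look and compute and a tool call to move; the robot and the scene stay as the last step left them, time stands still between calls to the robot, and variables do not carry over. Pictures are saved under pics/ and viewed, at most 10 in all, crops included, and the job is handed in when it is done.

Besides the shell and the picture viewer there is one more tool, called after "Emit:" as name(argument=value, ...), one argument or row to a line, values as JSON. arm_command: Moves the arm, as the interface text tells. Its arguments: {"type":"object","properties":{"targets":{"type":"array","items":{"type":"array","items":{"type":"number"}}}},"required":["targets"]}

```bash
mkdir -p pics
cat > h.py <<'E'
import numpy as np, cv2
from cell import env
def cam(n):
    s=env.state(); c=env.read_camera(n); f=c["frame"]; c["f"]=f.shape[0]/2/np.tan(np.radians(c["vertical_fov"]/2))
    return c,s
def ray2pt(c,uv,z):
    uv=np.array(uv,float).reshape(-1,2); d=(uv-[c["cx"],c["cy"]])/c["f"]; u=d.copy()
    for _ in range(20): u=d/(1+c["k1"]*(u**2).sum(1,keepdims=True))
    r=np.c_[u,np.ones(len(u))]; T=np.array(c["world_from_camera"]); w=r@T[:3,:3].T; o=T[:3,3]
    return o+w*((z-o[2])/w[:,2])[:,None]
def save(n,im): cv2.imwrite("pics/"+n,im[:,:,::-1])
E
python3 - <<'E'
from h import *
print(env.state())
for n in("top","scene"):
    c,s=cam(n); save(n+"1.png",c["frame"]); print(n,c["f"],c["cx"],c["cy"],c["k1"],np.round(c["world_from_camera"],3).tolist())
E
```

```text
{'t': 0.0, 'joints': array([-1.26361278e+00,  4.91540957e-01,  1.55946577e+00,  1.61081323e-06,
        1.09169788e+00, -1.05620991e-01]), 'qvel': array([ 0.00060385, -0.00171572,  0.00105353,  0.00071276,  0.00083223,
       -0.00172819]), 'tau': array([ 1.74328034e-03, -6.12639356e+01, -2.58187723e+01,  6.94509898e-02,
        4.82622266e-02, -3.73382306e-05]), 'eef_pos': array([ 250.66998107, -572.25413405,  214.06768783]), 'tcp_rot': array([-3.14048705e+00, -1.18647947e-04,  4.12803728e-01]), 'ft_force': array([ 0.11415377, -0.98322488,  0.86489425]), 'moment': array([-0.04771632, -0.00422556,  0.04663682]), 'grip_force': 0.0, 'opening': 0.9980961262354218}
top 448.25401675514615 320.72047857627535 197.78411956861652 -0.12734529237273157 [[-0.053, -0.976, 0.213, 157.221], [-0.999, 0.053, -0.005, 2.45], [-0.006, -0.213, -0.977, 1713.691], [0.0, 0.0, 0.0, 1.0]]
scene 499.15143140417103 324.49932212802264 198.95976797783302 0.03559205632557701 [[-0.803, 0.455, -0.386, 1061.046], [0.597, 0.617, -0.513, 724.906], [0.005, -0.641, -0.767, 1174.715], [0.0, 0.0, 0.0, 1.0]]
```

View pics/top1.png

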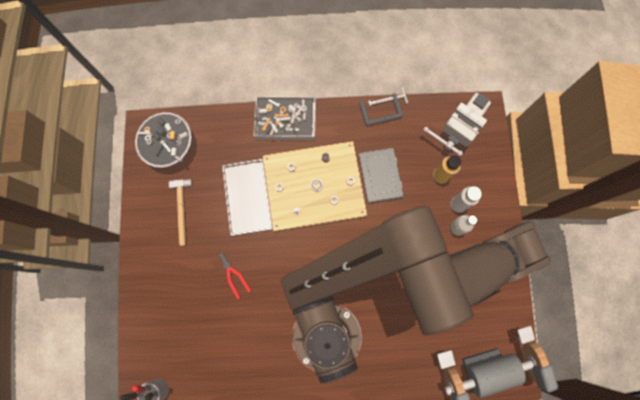

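View pics/scene1.png

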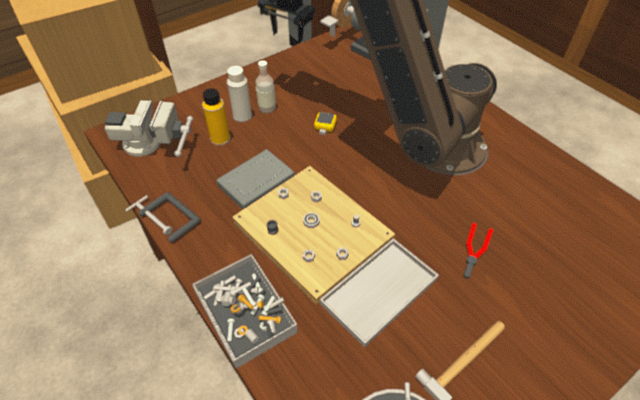

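The top view shows the pan at left (250,198), which is the +y side. The board is centred at (315,186), with nuts near (292,168), (279,187), (350,181) and (334,200). The bearing is at (316,185), the socket at (325,157) and the bolt at (296,211). In the scene view the nuts are at (284,193), (316,196), (308,255) and (342,253).

Run:
```python
from h import *
seeds={"top":dict(nA=(292,168),nB=(279,187),nC=(350,181),nD=(334,200),bear=(316,185),sock=(325,157),bolt=(296,211)),
"scene":dict(nA=(308,255),nB=(342,253),nC=(284,193),nD=(316,196),bear=(311,220),sock=(272,227),bolt=(356,221))}
for n in seeds:
    c,s=cam(n); f=c["frame"]; hsv=cv2.cvtColor(f,cv2.COLOR_RGB2HSV)
    wood=((hsv[...,0]>12)&(hsv[...,0]<30)&(hsv[...,1]>75)&(hsv[...,2]>140)).astype(np.uint8)
    k,l,st,ce=cv2.connectedComponentsWithStats(wood)
    x,y=(315,215) if n=="top" else (320,240)
    i=np.bincount(l[y-20:y+20,x-20:x+20].ravel(),minlength=k)[1:].argmax()+1
    b=(l==i).astype(np.uint8); cs,_=cv2.findContours(b,0,1); ct=max(cs,key=cv2.contourArea)
    q=cv2.approxPolyDP(cv2.convexHull(ct),6,True).reshape(-1,2); print(n,"board",q.tolist(),np.round(ray2pt(c,q,36),0)[:,:2].tolist())
    fill=np.zeros_like(b); cv2.fillPoly(fill,[cv2.convexHull(ct)],1)
    obj=((fill>0)&(b==0)).astype(np.uint8)
    k,l,st,ce=cv2.connectedComponentsWithStats(obj)
    for name,p in seeds[n].items():
        j=[j for j in range(1,k) if np.hypot(*(ce[j]-p))<8 and st[j][4]>8]
        for j in j: print(name,st[j].tolist(),np.round(ray2pt(c,ce[j],46)[0,:2]))
    x0,y0,w,h=(215,130,200,115) if n=="top" else (200,150,250,190)
    save(n+"_c.png",cv2.resize(f[y0:y0+h,x0:x0+w],None,fx=4 if n=="top" else 3,fy=4 if n=="top" else 3,interpolation=2))
```

```text
top board [[352, 141], [366, 216], [273, 231], [262, 156]] [[746.0, -142.0], [443.0, -175.0], [405.0, 180.0], [704.0, 215.0]]
nA [287, 162, 9, 10, 73] [652. 102.]
nB [274, 182, 10, 10, 74] [574. 151.]
nC [346, 176, 10, 10, 73] [ 584. -124.]
nD [330, 195, 9, 10, 71] [512. -56.]
bear [310, 178, 14, 14, 148] [576.   7.]
sock [322, 154, 7, 8, 45] [681. -32.]
bolt [292, 207, 9, 8, 48] [478.  89.]
scene board [[309, 165], [394, 232], [316, 299], [232, 217]] [[445.0, -177.0], [404.0, 177.0], [704.0, 217.0], [744.0, -140.0]]
nA [303, 249, 12, 13, 117] [647. 103.]
nB [337, 247, 12, 13, 114] [569. 152.]
nC [278, 188, 10, 11, 89] [ 580. -122.]
nD [311, 191, 11, 11, 94] [507. -54.]
bear [303, 212, 17, 16, 202] [571.   9.]
sock [267, 220, 11, 15, 128] [674. -35.]
bolt [351, 214, 9, 13, 82] [471.  88.]
```

View pics/top_c.png

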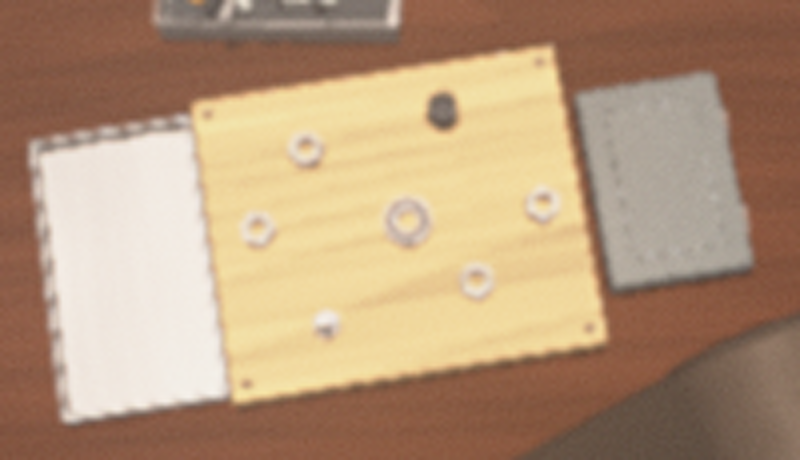

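The close-up of the top view confirms four pale hex nuts, the ring bearing in the middle, the dark socket at upper right and the bolt at lower left. The two views agree to within about 5 mm. Next I'll set up the board frame and work out the moves.

```bash
cat >> h.py <<'E'
C=np.array([574.5,19.]); EY=np.array([-.113,.9936]); EX=np.array([.9936,.113])
def b2w(x,y): return C+x*EX+y*EY
def w2b(p): p=np.array(p)[:2]-C; return np.round([p@EX,p@EY],1)
def go(bx,by,z,deg=0):
    """shift in tool axes to board point, height z; push direction deg towards board +x from board +y"""
    s=env.state(); yaw=s["tcp_rot"][2]; p=s["eef_pos"]; d=np.r_[b2w(bx,by),z]-p
    tx=np.array([np.cos(yaw),np.sin(yaw)]); ty=np.array([np.sin(yaw),-np.cos(yaw)])
    want=96.5-deg
    print("go",(bx,by,z,deg),"->",np.round([d[:2]@tx,d[:2]@ty,-d[2],np.degrees(yaw)-want],1),"now",w2b(p),np.round(p[2],1))
E
python3 -c "
from h import *
go(12,80,240,0)"
```

```text
go (12, 80, 240, 0) -> [ 568.9 -484.7  -25.7  -72.8] now [-388.5 -551. ] 214.3
```

Emit:
arm_command(
  targets=[
    [0,0,-26,0,0.2],
    [569,-485,-26,-73,0.2],
    [569,-485,-26,-73,0.2],
    [569,-485,-26,-73,0.2],
    [569,-485,-26,-73,0.2],
  ],
)

```text
t: 0.7
eef_pos: [338.5, -390.8, 240.6]
tcp_rot: [3.142, -0.0, 1.018]
ft_force: [0.4, -0.8, 0.3]
opening: 0.636
grip_force: 0.0
```

```bash
python3 -c "
from h import *
go(12,80,240,0);print(env.state()['opening'])"
```

```text
go (12, 80, 240, 0) -> [543.  -54.1   0.6 -38.1] now [-280.8 -380.5] 240.6
0.6357384482030817
```

Emit:
arm_command(
  targets=[
    [543,-54,0,-38,0.2],
    [543,-54,0,-38,0.2],
    [543,-54,0,-38,0.2],
    [543,-54,0,-38,0.2],
    [543,-54,0,-38,0.2],
  ],
)

```text
t: 1.2
eef_pos: [449.4, -166.5, 240.8]
tcp_rot: [3.141, 0.0, 1.681]
ft_force: [0.6, -1.3, -0.9]
opening: 0.225
grip_force: 0.0
```

```bash
python3 -c "
from h import *
go(12,80,90,0);print(env.state()['opening'])"
```

```text
go (12, 80, 90, 0) -> [ 2.506e+02  1.567e+02  1.508e+02 -2.000e-01] now [-145.3 -170.2] 240.8
0.22486054030242258
```

Emit:
arm_command(
  targets=[
    [250,157,50,0,0.2],
    [250,157,100,0,0.2],
    [250,157,150,0,0.2],
    [250,157,150,0,0.2],
    [250,157,150,0,0.2],
  ],
)

```text
t: 1.7
eef_pos: [547.7, 34.0, 134.5]
tcp_rot: [3.141, 0.0, 1.676]
ft_force: [1.1, -0.0, 0.4]
opening: 0.197
grip_force: 0.0
```

Emit:
arm_command(
  targets=[
    [0,0,0,0,0.2],
    [0,0,0,0,0.2],
    [0,0,0,0,0.2],
  ],
)

```text
t: 2.0
eef_pos: [547.1, 31.4, 136.0]
tcp_rot: [3.141, 0.0, 1.676]
ft_force: [-0.2, -1.1, 0.4]
opening: 0.201
grip_force: 0.0
```

Run:
```python
from h import *
go(12,93,41,0);print(env.state()['opening'])
c,s=cam("scene"); save("s2.png",cv2.resize(c["frame"][130:350,180:460],None,fx=2.5,fy=2.5,interpolation=2))
```

```text
go (12, 93, 41, 0) -> [77.9 37.1 95.  -0.5] now [-25.8  15.4] 136.0
0.20077103292493528
```

View pics/s2.png

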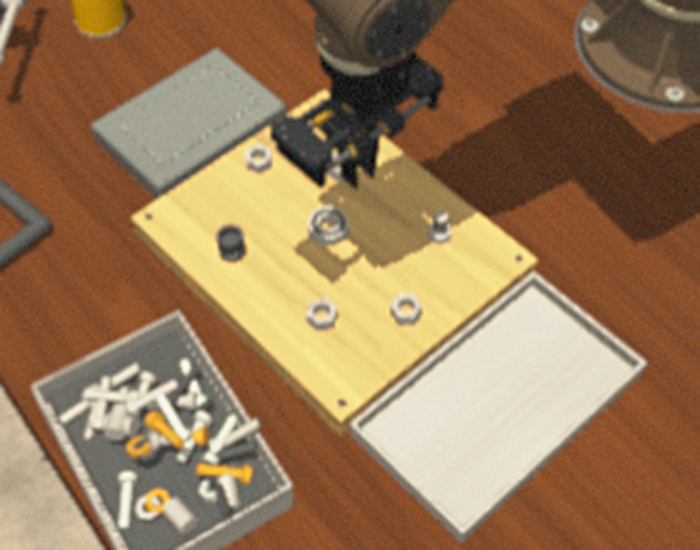

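All the nuts, the bearing, the socket and the bolt are undisturbed, and the fingers are hovering over the board, nearly shut. Next the arm moves behind the nut nearest the pan and lowers.

Emit:
arm_command(
  targets=[
    [40,19,0,0,0.2],
    [75,37,0,0,0.2],
    [75,37,45,0,0.2],
    [75,37,85,0,0.2],
    [75,37,95,0,0.2],
  ],
)

```text
t: 2.55
eef_pos: [574.6, 109.5, 38.0]
tcp_rot: [-3.138, 0.0, 1.675]
ft_force: [0.1, -0.8, 0.3]
opening: 0.203
grip_force: 0.0
```

Emit:
arm_command(
  targets=[
    [0,0,0,0,0.2],
    [0,0,0,0,0.2],
  ],
)

```text
t: 2.75
eef_pos: [577.0, 110.0, 42.2]
tcp_rot: [3.139, 0.0, 1.675]
ft_force: [0.7, 0.1, 0.2]
opening: 0.199
grip_force: 0.0
```

Run:
```python
from h import *
go(12,200,41,0)
```

```text
go (12, 200, 41, 0) -> [109.9  -1.8   1.2  -0.5] now [12.8 90.1] 42.2
```

Emit:
arm_command(
  targets=[
    [8,0,0,0,0.2],
    [16,0,0,0,0.2],
    [24,0,0,0,0.2],
    [34,0,0,0,0.2],
    [44,0,0,0,0.2],
  ],
)

```text
t: 3.25
eef_pos: [571.5, 155.3, 40.8]
tcp_rot: [3.141, 0.0, 1.676]
ft_force: [0.2, -2.9, 3.1]
opening: 0.2
grip_force: 2.0
```

Emit:
arm_command(
  targets=[
    [12,0,0,0,0.2],
    [24,0,0,0,0.2],
    [36,0,0,0,0.2],
    [48,0,0,0,0.2],
    [60,0,0,0,0.2],
  ],
)

```text
t: 3.75
eef_pos: [564.7, 215.3, 40.1]
tcp_rot: [-3.141, 0.0, 1.676]
ft_force: [-0.2, 0.0, -0.5]
opening: 0.198
grip_force: 0.0
```

Emit:
arm_command(
  targets=[
    [4,0,0,0,0.2],
    [8,0,0,0,0.2],
    [10,0,0,0,0.2],
    [10,0,0,0,0.2],
  ],
)

```text
t: 4.15
eef_pos: [564.1, 224.0, 40.4]
tcp_rot: [-3.142, 0.0, 1.676]
ft_force: [0.1, -1.0, -0.0]
opening: 0.204
grip_force: 0.0
```

Run:
```python
from h import *
go(84,25,100,0)
c,s=cam("scene"); save("s3.png",cv2.resize(c["frame"][130:350,180:460],None,fx=2.5,fy=2.5,interpolation=2))
```

```text
go (84, 25, 100, 0) -> [-179.2   72.6  -59.6   -0.5] now [ 12.8 204.8] 40.4
```

View pics/s3.png

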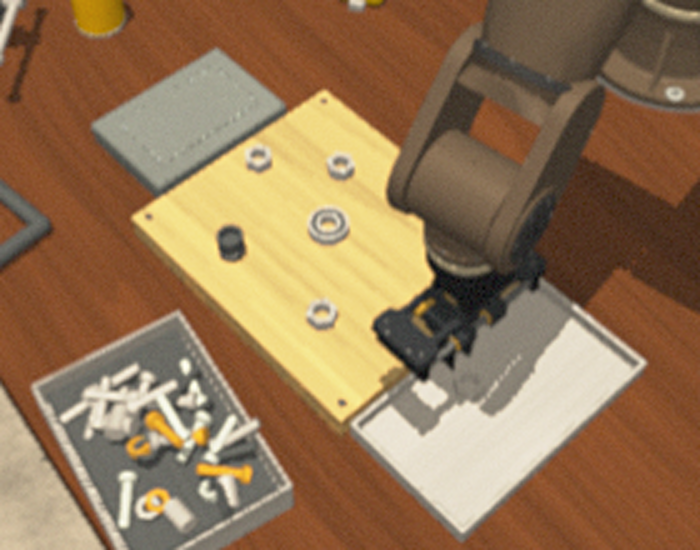

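The nut is off the board and seems to lie in the pan in shadow near (467,383). The other objects haven't moved. Next is nut A.

Emit:
arm_command(
  targets=[
    [0,0,-40,0,0.2],
    [-40,20,-60,0,0.2],
    [-85,40,-60,0,0.2],
    [-130,60,-60,0,0.2],
    [-172,72,-60,0,0.2],
  ],
)

```text
t: 4.7
eef_pos: [655.0, 58.1, 100.7]
tcp_rot: [3.141, 0.0, 1.675]
ft_force: [0.2, 0.6, -0.2]
opening: 0.201
grip_force: 0.0
```

Emit:
arm_command(
  targets=[
    [0,0,0,0,0.2],
    [0,0,25,0,0.2],
    [0,0,45,0,0.2],
    [0,0,58,0,0.2],
    [0,0,58,0,0.2],
  ],
)

```text
t: 5.2
eef_pos: [652.8, 60.6, 40.8]
tcp_rot: [-3.139, -0.0, 1.676]
ft_force: [-0.3, -0.4, -0.0]
opening: 0.201
grip_force: 0.0
```

Run:
```python
from h import *
go(84,203,41,0)
```

```text
go (84, 203, 41, 0) -> [ 1.705e+02  1.000e-01 -2.000e-01 -5.000e-01] now [82.5 32.5] 40.8
```

Emit:
arm_command(
  targets=[
    [8,0,-1,0,0.2],
    [16,0,-1,0,0.2],
    [24,0,-1,0,0.2],
    [34,0,-1,0,0.2],
    [46,0,-1,0,0.2],
  ],
)

```text
t: 5.7
eef_pos: [649.1, 107.2, 43.9]
tcp_rot: [3.141, 0.0, 1.676]
ft_force: [0.8, -1.9, 1.1]
opening: 0.198
grip_force: 0.7
```

Emit:
arm_command(
  targets=[
    [14,0,0,0,0.2],
    [28,0,0,0,0.2],
    [42,0,0,0,0.2],
    [56,0,0,0,0.2],
    [70,0,0,0,0.2],
  ],
)

```text
t: 6.2
eef_pos: [641.4, 177.2, 43.4]
tcp_rot: [-3.142, 0.0, 1.676]
ft_force: [0.9, -2.1, 1.3]
opening: 0.205
grip_force: 0.8
```

Emit:
arm_command(
  targets=[
    [12,0,0,0,0.2],
    [24,0,0,0,0.2],
    [36,0,0,0,0.2],
    [48,0,0,0,0.2],
    [55,0,0,0,0.2],
  ],
)

```text
t: 6.7
eef_pos: [635.6, 231.8, 43.3]
tcp_rot: [-3.142, 0.0, 1.677]
ft_force: [0.5, -0.1, -0.0]
opening: 0.2
grip_force: 0.0
```

Emit:
arm_command(
  targets=[
    [0,0,0,0,0.2],
    [0,0,0,0,0.2],
  ],
)

```text
t: 6.9
eef_pos: [635.8, 230.5, 43.3]
tcp_rot: [-3.142, 0.0, 1.676]
ft_force: [0.7, -0.5, -0.1]
opening: 0.199
grip_force: 0.0
```

Run:
```python
from h import *
go(-83,-113,110,11)
c,s=cam("scene"); save("s4.png",cv2.resize(c["frame"][130:350,180:460],None,fx=2.5,fy=2.5,interpolation=2))
```

```text
go (-83, -113, 110, 11) -> [-317.5 -165.3  -66.7   10.5] now [ 84.8 203.2] 43.3
```

View pics/s4.png

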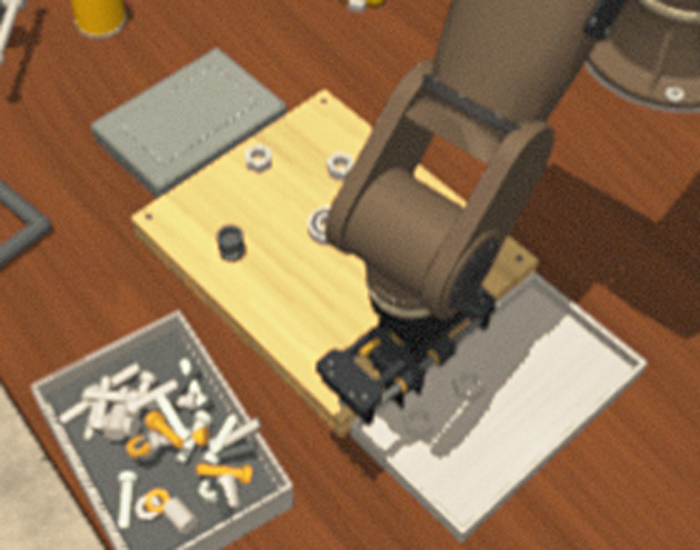

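Both nuts are now in the pan, in shadow near (467,383) and (418,420). Next is nut D, pushed on an 11° line between the bearing and the bolt.

Emit:
arm_command(
  targets=[
    [0,0,-45,0,0.2],
    [-40,-20,-67,5,0.2],
    [-85,-42,-67,10,0.2],
    [-130,-65,-67,10.5,0.2],
    [-175,-90,-67,10.5,0.2],
  ],
)

```text
t: 7.45
eef_pos: [564.7, 47.0, 110.8]
tcp_rot: [3.141, 0.0, 1.492]
ft_force: [0.2, -0.8, 0.6]
opening: 0.202
grip_force: 0.0
```

Emit:
arm_command(
  targets=[
    [0,0,0,0,0.2],
    [0,0,0,0,0.2],
  ],
)

```text
t: 7.65
eef_pos: [565.7, 47.7, 110.8]
tcp_rot: [3.141, -0.0, 1.49]
ft_force: [0.2, 0.2, -0.0]
opening: 0.201
grip_force: 0.0
```

Run:
```python
from h import *
go(-83,-113,110,11)
```

```text
go (-83, -113, 110, 11) -> [-1.548e+02 -4.850e+01  8.000e-01 -1.000e-01] now [-5.5 29.5] 110.8
```

Emit:
arm_command(
  targets=[
    [-42,-13,0,0,0.2],
    [-84,-26,0,0,0.2],
    [-126,-40,0,0,0.2],
    [-155,-49,0,0,0.2],
    [-155,-49,0,0,0.2],
  ],
)

```text
t: 8.15
eef_pos: [504.4, -103.6, 110.4]
tcp_rot: [3.141, 0.0, 1.491]
ft_force: [0.4, 0.6, 1.2]
opening: 0.202
grip_force: 0.0
```

Emit:
arm_command(
  targets=[
    [0,0,10,0,0.2],
    [0,0,35,0,0.2],
    [0,0,55,0,0.2],
    [0,0,67,0,0.2],
    [0,0,67,0,0.2],
  ],
)

```text
t: 8.65
eef_pos: [504.4, -100.4, 41.7]
tcp_rot: [-3.139, -0.001, 1.494]
ft_force: [0.4, -0.1, -0.2]
opening: 0.202
grip_force: 0.0
```

Run:
```python
from h import *
seed=dict(nC=(284,193),nD=(316,196))
go(-73,-66,42,11);go(-22,203,42,11)
```

```text
go (-73, -66, 42, 11) -> [45.9  1.6 -0.3  0.1] now [ -83.2 -110.7] 41.7
go (-22, 203, 42, 11) -> [ 3.196e+02  9.000e-01 -3.000e-01  1.000e-01] now [ -83.2 -110.7] 41.7
```

Emit:
arm_command(
  targets=[
    [8,1,-1,0,0.2],
    [16,1,-1,0,0.2],
    [24,1,-1,0,0.2],
    [34,1,-1,0,0.2],
    [46,1,-1,0,0.2],
  ],
)

```text
t: 9.15
eef_pos: [509.4, -55.1, 44.9]
tcp_rot: [3.141, 0.0, 1.493]
ft_force: [-0.7, -1.7, -0.1]
opening: 0.204
grip_force: 0.6
```

Emit:
arm_command(
  targets=[
    [14,0,0,0,0.2],
    [28,0,0,0,0.2],
    [42,0,0,0,0.2],
    [56,0,0,0,0.2],
    [70,0,0,0,0.2],
  ],
)

```text
t: 9.65
eef_pos: [514.7, 15.1, 44.4]
tcp_rot: [3.142, 0.0, 1.493]
ft_force: [0.0, -2.0, 0.9]
opening: 0.2
grip_force: 0.8
```

Run:
```python
from h import *
go(-22,203,42,11)
c,s=cam("scene"); save("s5.png",cv2.resize(c["frame"][130:350,180:460],None,fx=2.5,fy=2.5,interpolation=2))
```

```text
go (-22, 203, 42, 11) -> [203.6  -0.8   2.4   0. ] now [-59.9   2.9] 44.4
```

View pics/s5.png

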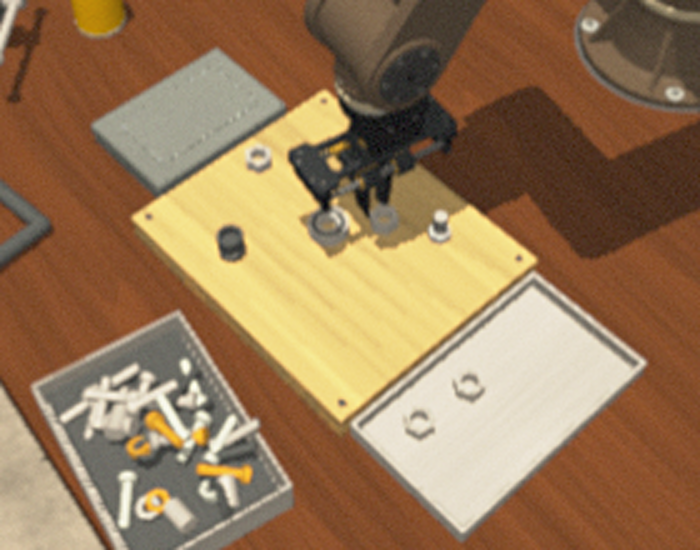

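Two nuts lie flat in the pan at (418,424) and (468,386). The third is at the fingers at (383,220), between the bearing and the bolt, and it's on course.

Emit:
arm_command(
  targets=[
    [14,0,0,0,0.2],
    [28,0,0,0,0.2],
    [42,0,0,0,0.2],
    [56,0,0,0,0.2],
    [70,0,0,0,0.2],
  ],
)

```text
t: 10.2
eef_pos: [520.1, 84.9, 44.4]
tcp_rot: [-3.142, 0.0, 1.493]
ft_force: [0.1, -0.9, 0.3]
opening: 0.2
grip_force: 0.4
```

Emit:
arm_command(
  targets=[
    [14,0,0,0,0.2],
    [28,0,0,0,0.2],
    [42,0,0,0,0.2],
    [56,0,0,0,0.2],
    [70,0,0,0,0.2],
  ],
)

```text
t: 10.7
eef_pos: [525.6, 154.6, 44.4]
tcp_rot: [3.142, 0.0, 1.493]
ft_force: [0.3, -0.6, -0.2]
opening: 0.2
grip_force: 0.4
```

Emit:
arm_command(
  targets=[
    [12,0,0,0,0.2],
    [24,0,0,0,0.2],
    [36,0,0,0,0.2],
    [48,0,0,0,0.2],
    [60,0,0,0,0.2],
  ],
)

```text
t: 11.2
eef_pos: [530.3, 214.2, 44.4]
tcp_rot: [-3.142, 0.0, 1.493]
ft_force: [-0.1, -1.6, -0.8]
opening: 0.198
grip_force: 0.0
```

Emit:
arm_command(
  targets=[
    [0,0,-30,0,0.2],
    [0,0,-65,0,0.2],
    [0,0,-65,0,0.2],
  ],
)

```text
t: 11.5
eef_pos: [531.9, 214.4, 113.2]
tcp_rot: [3.136, -0.002, 1.493]
ft_force: [0.1, -0.4, -0.6]
opening: 0.198
grip_force: 0.0
```

Run:
```python
from h import *
go(-36,-184,110,31.6)
```

```text
go (-36, -184, 110, 31.6) -> [-379.    57.2    3.2   20.6] now [-20.2 199. ] 113.2
```

Emit:
arm_command(
  targets=[
    [-40,6,0,4,0.2],
    [-80,12,0,8,0.2],
    [-120,18,0,12,0.2],
    [-160,24,0,16,0.2],
    [-200,30,0,20.6,0.2],
  ],
)

```text
t: 12.0
eef_pos: [544.5, 10.3, 109.0]
tcp_rot: [-3.141, 0.0, 1.13]
ft_force: [0.8, -0.0, -0.2]
opening: 0.202
grip_force: 0.0
```

Emit:
arm_command(
  targets=[
    [0,0,0,0,0.2],
    [0,0,0,0,0.2],
  ],
)

```text
t: 12.2
eef_pos: [544.4, 11.1, 109.0]
tcp_rot: [-3.141, 0.0, 1.132]
ft_force: [-0.6, 0.6, -0.0]
opening: 0.202
grip_force: 0.0
```

Run:
```python
from h import *
go(-34,-182,110,31.6)
```

```text
go (-34, -182, 110, 31.6) -> [-152.9   90.4   -1.    -0. ] now [-30.7  -4.4] 109.0
```

Emit:
arm_command(
  targets=[
    [-38,22,0,0,0.2],
    [-76,45,0,0,0.2],
    [-114,67,0,0,0.2],
    [-153,90,0,0,0.2],
    [-153,90,0,0,0.2],
  ],
)

```text
t: 12.7
eef_pos: [562.1, -168.2, 109.1]
tcp_rot: [3.14, 0.0, 1.132]
ft_force: [0.5, 1.5, 0.3]
opening: 0.201
grip_force: 0.0
```

Emit:
arm_command(
  targets=[
    [0,0,10,0,0.2],
    [0,0,35,0,0.2],
    [0,0,55,0,0.2],
    [0,0,66,0,0.2],
    [0,0,66,0,0.2],
  ],
)

```text
t: 13.2
eef_pos: [560.6, -163.3, 41.8]
tcp_rot: [-3.139, 0.0, 1.135]
ft_force: [-1.0, 0.1, 0.5]
opening: 0.196
grip_force: 0.0
```

Run:
```python
from h import *
go(-8.6,-142,43,31.6);go(47-14,-50-23,43,31.6)
```

```text
go (-8.6, -142, 43, 31.6) -> [45.5  2.4 -1.2  0.1] now [ -34.4 -179.6] 41.8
go (33, -73, 43, 31.6) -> [ 1.261e+02  1.900e+00 -1.200e+00  1.000e-01] now [ -34.4 -179.6] 41.8
```

Emit:
arm_command(
  targets=[
    [8,2,-1,0,0.2],
    [16,2,-1,0,0.2],
    [24,2,-1,0,0.2],
    [34,2,-1,0,0.2],
    [46,2,-1,0,0.2],
  ],
)

```text
t: 13.7
eef_pos: [583.0, -123.7, 44.9]
tcp_rot: [3.141, 0.0, 1.133]
ft_force: [-0.3, -1.8, 1.6]
opening: 0.205
grip_force: 0.9
```

Emit:
arm_command(
  targets=[
    [14,0,0,0,0.2],
    [28,0,0,0,0.2],
    [42,0,0,0,0.2],
    [54,0,0,0,0.2],
    [63,0,0,0,0.2],
  ],
)

```text
t: 14.2
eef_pos: [609.7, -66.2, 44.4]
tcp_rot: [3.141, 0.0, 1.134]
ft_force: [-1.1, -2.9, 3.1]
opening: 0.202
grip_force: 1.7
```

Emit:
arm_command(
  targets=[
    [6,0,0,0,0.2],
    [11,0,0,0,0.2],
    [14,0,0,0,0.2],
    [14,0,0,0,0.2],
  ],
)

```text
t: 14.6
eef_pos: [615.2, -54.4, 44.3]
tcp_rot: [3.142, -0.0, 1.133]
ft_force: [1.0, -0.4, 0.7]
opening: 0.201
grip_force: 0.3
```

Emit:
arm_command(
  targets=[
    [-15,0,0,0,0.2],
    [-30,0,0,0,0.2],
    [-30,0,-35,0,0.2],
    [-30,0,-65,0,0.2],
    [-30,0,-65,0,0.2],
  ],
)

```text
t: 15.1
eef_pos: [603.4, -83.7, 112.9]
tcp_rot: [3.136, -0.001, 1.132]
ft_force: [0.5, -0.1, -0.7]
opening: 0.2
grip_force: 0.0
```

Run:
```python
from h import *
go(47,-94,110,0)
c,s=cam("scene"); save("s6.png",cv2.resize(c["frame"][130:350,180:460],None,fx=2.5,fy=2.5,interpolation=2))
```

```text
go (47, -94, 110, 0) -> [ 25.3  19.6   2.9 -31.7] now [  17.1 -105.3] 112.9
```

View pics/s6.png

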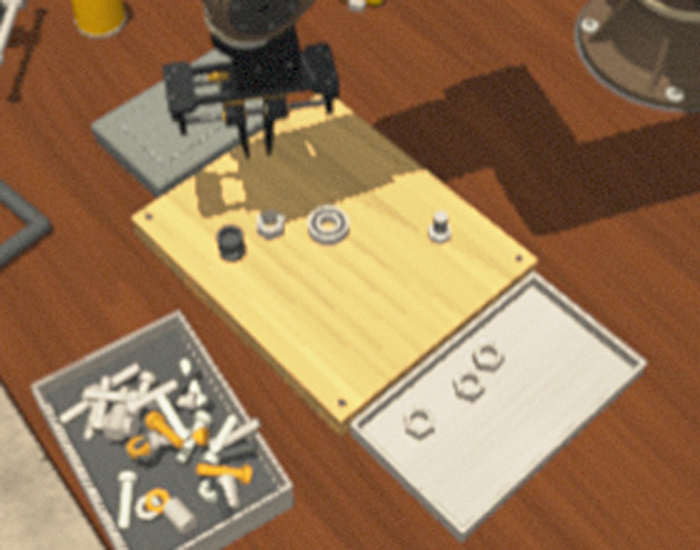

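Three nuts lie flat in the pan. The last is at (270,223) in the crop, between the socket and the bearing.

Run:
```python
from h import *
c,s=cam("scene")
for p in((270,223),(328,224),(231,243)): print(w2b(ray2pt(c,[180+p[0]/2.5,130+p[1]/2.5],46)[0]))
```

```text
[ 41.9 -55. ]
[-5.5 -8.9]
[ 92.4 -63.2]
```

Emit:
arm_command(
  targets=[
    [10,10,0,-8,0.2],
    [20,15,0,-16,0.2],
    [20,17,0,-24,0.2],
    [20,17,0,-27.7,0.2],
    [20,17,0,-27.7,0.2],
  ],
)

```text
t: 15.7
eef_pos: [625.5, -71.3, 107.9]
tcp_rot: [-3.139, -0.001, 1.617]
ft_force: [0.0, -0.5, 0.2]
opening: 0.197
grip_force: 0.0
```

Run:
```python
from h import *
go(42,-98,43,4)
```

```text
go (42, -98, 43, 4) -> [-2.4  1.7 64.9  0.2] now [ 40.5 -95.5] 107.9
```

Emit:
arm_command(
  targets=[
    [-3,2,10,0,0.2],
    [-3,2,35,0,0.2],
    [-3,2,54,0,0.2],
    [-3,2,65,0,0.2],
    [-3,2,65,0,0.2],
  ],
)

```text
t: 16.2
eef_pos: [627.5, -73.9, 42.4]
tcp_rot: [-3.139, -0.001, 1.615]
ft_force: [-0.3, -0.8, 0.5]
opening: 0.199
grip_force: 0.0
```

Run:
```python
from h import *
go(45,-56,43,4); go(62.5,203,43,4)
```

```text
go (45, -56, 43, 4) -> [42.4 -0.1 -0.6  0.1] now [ 42.2 -98.3] 42.4
go (62.5, 203, 43, 4) -> [ 3.02e+02 -4.00e-01 -6.00e-01  1.00e-01] now [ 42.2 -98.3] 42.4
```

Emit:
arm_command(
  targets=[
    [8,0,-1,0,0.2],
    [16,0,-1,0,0.2],
    [24,0,-1,0,0.2],
    [34,0,-1,0,0.2],
    [46,0,-1,0,0.2],
  ],
)

```text
t: 16.7
eef_pos: [626.5, -26.9, 45.9]
tcp_rot: [3.141, 0.0, 1.617]
ft_force: [0.5, -1.3, 1.7]
opening: 0.2
grip_force: 0.6
```

Emit:
arm_command(
  targets=[
    [14,0,0,0,0.2],
    [28,0,0,0,0.2],
    [42,0,0,0,0.2],
    [56,0,0,0,0.2],
    [70,0,0,0,0.2],
  ],
)

```text
t: 17.2
eef_pos: [623.0, 43.4, 45.4]
tcp_rot: [-3.142, 0.0, 1.617]
ft_force: [-0.0, -1.7, 0.8]
opening: 0.196
grip_force: 0.7
```

Emit:
arm_command(
  targets=[
    [14,0,0,0,0.2],
    [28,0,0,0,0.2],
    [42,0,0,0,0.2],
    [56,0,0,0,0.2],
    [70,0,0,0,0.2],
  ],
)

```text
t: 17.7
eef_pos: [619.8, 113.2, 45.4]
tcp_rot: [-3.142, 0.0, 1.617]
ft_force: [-0.6, -1.1, 1.8]
opening: 0.201
grip_force: 0.7
```

Emit:
arm_command(
  targets=[
    [14,0,0,0,0.2],
    [28,0,0,0,0.2],
    [40,0,0,0,0.2],
    [52,0,0,0,0.2],
    [64,0,0,0,0.2],
  ],
)

```text
t: 18.2
eef_pos: [616.9, 176.9, 45.4]
tcp_rot: [-3.142, 0.0, 1.617]
ft_force: [-0.3, -0.4, 0.6]
opening: 0.197
grip_force: 0.7
```

Emit:
arm_command(
  targets=[
    [12,0,0,0,0.2],
    [24,0,0,0,0.2],
    [36,0,0,0,0.2],
    [48,0,0,0,0.2],
    [52,0,0,0,0.2],
  ],
)

```text
t: 18.7
eef_pos: [614.4, 229.3, 45.3]
tcp_rot: [3.142, -0.0, 1.618]
ft_force: [-0.0, 0.3, 0.3]
opening: 0.2
grip_force: 0.0
```

Emit:
arm_command(
  targets=[
    [0,0,-30,0,0.2],
    [0,0,-75,0,0.2],
    [-45,0,-120,0,0.2],
    [-90,0,-150,0,0.2],
    [-130,0,-150,0,0.2],
  ],
)

```text
t: 19.2
eef_pos: [621.1, 102.7, 197.9]
tcp_rot: [3.137, -0.0, 1.618]
ft_force: [2.1, -0.1, -0.9]
opening: 0.202
grip_force: 0.0
```

Run:
```python
from h import *
c,s=cam("scene"); save("s7.png",cv2.resize(c["frame"][130:350,180:460],None,fx=2.5,fy=2.5,interpolation=2))
```

```text
(no output)
```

View pics/s7.png

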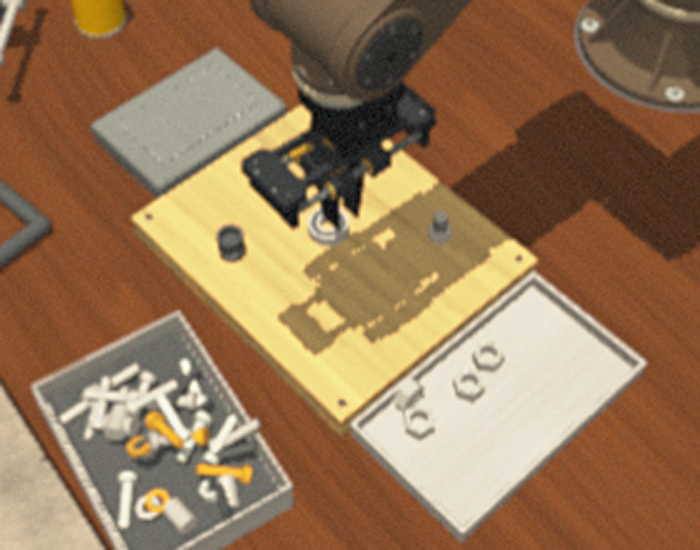

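The fourth nut is in the pan at (408,393), tilted against the near wall beside another nut. I'll look closer with my last picture, a composite of two views.

Emit:
arm_command(
  targets=[
    [-40,0,-20,0,0.2],
    [-60,0,-20,0,0.2],
    [-60,0,-20,0,0.2],
    [-60,0,-20,0,0.2],
  ],
)

```text
t: 19.65
eef_pos: [622.9, 43.1, 214.2]
tcp_rot: [-3.141, -0.0, 1.616]
ft_force: [0.2, 0.1, 0.4]
opening: 0.199
grip_force: 0.0
```

Run:
```python
from h import *
c,s=cam("scene"); a=cv2.resize(c["frame"][270:320,315:391],(790,520),interpolation=2)[:300]
a=cv2.resize(c["frame"][265:315,315:385],(400,286),interpolation=2)
print("sc px",[ (u,np.round(w2b(ray2pt(c,u,z)[0]))) for u,z in (((343.2,287.2),20),((347.2,299.4),11))])
t,s=cam("top"); b=cv2.resize(t["frame"][150:220,215:285],(400,400),interpolation=2)
w,s=cam("wrist"); im=np.zeros((600,800,3),np.uint8); im[:286,:400]=a; im[:400,400:]=b; im[286:536,:400]=cv2.resize(w["frame"],(400,250),interpolation=3); save("s8.png",im)
```

```text
sc px [((343.2, 287.2), array([ 70., 199.])), ((347.2, 299.4), array([ 84., 228.]))]
```

View pics/s8.png

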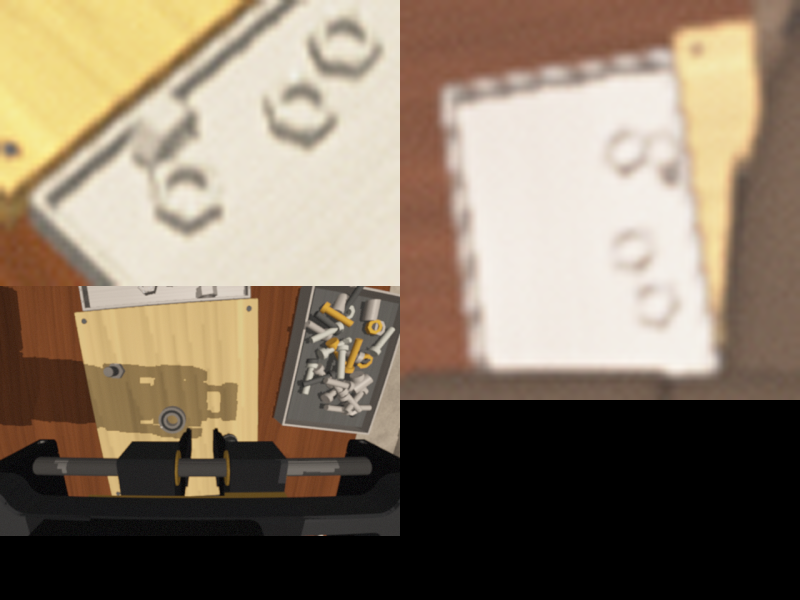

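Run:
```python
from h import *
c,s=cam("scene");t,s=cam("top")
for z in(8,14,20,26,32): print(z,w2b(ray2pt(c,(343.9,287.4),z)[0]),w2b(ray2pt(t,(260.85,178),z)[0]))
def mid(c,p,z): return w2b(ray2pt(c,p,z)[0])
f=c["frame"][275:300,330:365].astype(int)
print("pan wall inner-edge check", mid(c,(315+250/5.714,265+25/5.72),24), mid(c,(315+50/5.714,265+195/5.72),24))
```

```text
8 [ 63.7 196. ] [ 70.6 199.1]
14 [ 66.3 198.3] [ 68.9 198.5]
20 [ 68.9 200.6] [ 67.2 197.9]
26 [ 71.4 203. ] [ 65.5 197.3]
32 [ 74.  205.3] [ 63.8 196.7]
pan wall inner-edge check [  2.8 190.2] [132.4 191.2]
```

The fourth nut's centre is at about (68, 199) in board axes and z ≈ 16. That is roughly 12 mm inside the near limit and well under the height limit, so I'll hand in.

```bash
python3 -c "
from cell import env
print(env.job_done())"
```

```text
the job is handed in; nothing more can be done
None
```

I swept all four nuts into the pan and handed the job in; no verdict came back. Three nuts lie flat, and the fourth leans against the near wall with its centre about 12 mm inside the limit. In the pictures, the bearing, socket, bolt and pan looked unmoved.

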